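Load the stamping die: round blank in its cavity, die flush in the fence corner

ROBOT

A 7-joint arm with a two-finger parallel gripper is mounted at the origin on the work surface. World frame = base frame: x ahead of the robot, y to its left, z up, the work surface at z = 0. Lengths are in m, angles in rad, forces in N, time in s.
With the tool pointing down it reaches from about 0.4 to 0.875 m from the base axis. Payload 19.3 kg.
Tool frame: the origin (TCP) lies midway between the tips of the shut fingers; the grasp point (between the pads) lies 19 mm behind it; z points along the fingers, y is the line along which they close (so a half turn about z gives the same grasp; the last joint's range is limited). The gripper opens to 85 mm and grips with 20 to 120 N. Pads are 22 mm wide; open, the fingers measure 114 mm over their backs; the gripper's body (76 mm by 85 mm) begins 54 mm behind the grasp point. The pads swing forward as they close: fully open they stand 13 mm farther back than shut.
Start: joints at [1.051, 0.521, -0.036, 1.599, 0.021, 1.021, -0.113], TCP at [0.272, -0.563, 0.231] pointing down, gripper open.
Joint ranges: [-2.91, 2.91], [-0.3, 2.13], [-1.5, 1.42], [0.17, 2.43], [-1.26, 4.41], [0.16, 1.93], [-2.52, 2.52]. Speed limits (rad/s): [1.89, 1.89, 2.39, 2.39, 3.01, 3.01, 3.01].

INTERFACE

Orientations are given as [roll, pitch, yaw] about the fixed x, y, z axes, in that order (R = Rz(yaw) Ry(pitch) Rx(roll)).
In Python, from workcell import bot gives the robot as it stands.
- The arm moves only by the tool move_arm, never from a script. Its argument "moves" is a list that holds one entry, the list of rows, each a list of 7 numbers: the opening, from 0 (shut) to 1 (fully open), then the shift along the tool's x, y, z in units of 1000 mm (1.0 is 1000 mm), then the turn, a rotation vector about the tool's x, y, z in units of 2 pi rad (1.0 is 2 pi rad). A call has 1 to 5 rows; each row is the pose to reach, as a shift and turn from the pose commanded when the call began, along the tool's axes at that moment, turning the shorter way round; what a row does not reach only later rows make up. A row lasts 1/10 s, in which the tool goes at most 50 mm and 8.59 degrees, less where a joint would pass 70% of its speed; a pose out of reach is approached as far as the arm can. A call with a number of a shift or a turn outside -1 to 1 is refused whole. A call with a gripper value outside its range is refused whole. The fingers move at their own pace and stop on an object; "force" is the grip in N (left out, the last holds). Time passes only in rows, so rows that repeat a pose let the fingers close. It gives the time, the measured TCP pose, the force, the opening and the grip force at its end, in the units of the state.
- bot.observe(): the state, without advancing time (a new reading comes with each control period).
- bot.grab_frame(name): name is "side" or "top" or "wrist"; returns the picture (480x640x3 uint8, red, green, blue); there is no depth.
- bot.camera_params(name): a dict with "vertical_fov" (degrees; the focal length in pixels is half the picture's height over the tangent of half this angle, whatever the lens; pixels are square), "cx", "cy" (the principal point, pixels), "R" (3x3) and "t" (3): a world point X has camera coordinates R X + t. Camera axes: x right, y down, z forward; pixel columns grow to the right and rows downward; lengths in m; the calibration is good to about 2 mm. A picture is of the moment at which its call begins: read the wrist's pose just before it. camera_params takes no time and is no camera call; for the wrist camera it gives the pose at the moment of the call.
- bot.job_done(): hands the job in; it is judged then, once.
The state is a dict: "clock": time; "qpos": joint angles; "qd": joint speeds; "joint_efforts": joint torques, N m; "position": TCP position; "tool_rot": TCP orientation; "force": force on the tool from outside, world axes, zero at the start; "moment": the same for the moment, N m; "grip_width": finger opening in m; "finger_force": force on a finger pad.
Only numpy, scipy, OpenCV 4.12 (cv2) and the standard library are available. Lean on these libraries where they do the work, as an engineer would, in place of code of your own. Each camera call takes 0.05 s, during which the arm holds its last target. There are 200 camera calls.

TASK

Set up the little stamping station: push the aluminium die block square and flush into the corner of the yellow fence, and put the round blue blank down flat in the die's round cavity. Lower the blank into place rather than dropping it, and leave the other loose things where they are.

Things in the scene. Friction and masses are not known exactly. Their poses are not given: they have to be found in the camera images.
- bed: Fixed bed: black plate 170 (x) by 220 (y) by 8 mm, origin at the centre of its underside. Two yellow fences, 12 mm thick and rising 16 mm above the plate, stand along its +x edge (far) and +y edge (left) and meet in the far left corner; the inner faces are at x = +73 mm and y = +98 mm in its frame. Other sides open.
- fence_corner (a point): Inner corner of the two fences, at the level of the plate's top (73, 98, 8 mm in the bed's frame); axes as the bed's.
- die: Loose aluminium die block, 70 (x) by 130 (y) by 20 mm, 0.5 kg, on the bed short of both fences, a little turned. Origin: centre of its underside. Two cavities 6 mm deep in its top, 2 mm chamfers: round, 49 mm across, at y = +32 mm; square, 49 mm wide, at y = -32 mm (both x = 0). Home: axes along the bed's, origin at (38, 33, 8) mm in the bed's frame.
- die_corner (a point): Lower corner of the die block at (35, 65, 0) mm in its frame: the corner that belongs in the fence corner.
- round_cavity (a point): Centre of the floor of the die's round cavity, 14 mm above the die's underside, 6 mm below its top; axes as the die's.
- round_blank: Loose blue acrylic disc, 46 mm in diameter, 16 mm thick, about 30 g, lying flat on the shelf; origin at the centre of its underside, z up. Seated in the cavity it stands 10 mm proud of the die.
- round_blank_center (a point): Centre of the round blank, 8 mm above its underside.
- square_blank: Bystander: blue acrylic square blank, 44 by 44 by 16 mm, flat on the shelf; origin at the centre of its underside.
- lid_clip: Bystander: small aluminium lid clip, 50 by 18 by 18 mm; origin at the centre of its underside.
- vial: Bystander: empty glass test vial with a white twist cap, standing, 29 mm in diameter, 76 mm tall; origin at the centre of its underside.
- scoop: Bystander: small stainless scoop, bowl 48 mm across and 30 mm tall at its origin (centre of the bowl's underside), handle reaching 120 mm along its -x.
- plant_anchor: Bystander: green plastic U-shaped plant anchor lying flat, about 95 by 36 by 8 mm; origin near its middle at the underside.

How it is judged:
By the outcome, as a careful person would: the job done as asked, in the order asked, and still so for the second after the job is handed in, with the robot touching nothing.
It also fails if it takes over 58 s, if anything falls off the work surface, if the arm or the gripper's body presses on something with over 40 N, if the wrist force passes 120 N, or if a joint passes its speed limit or range.

## Working session

There is one attempt and no reset: what is moved stays moved. The work goes in short steps, Python scripts to look and compute and a tool call to move; the robot and the scene stay as the last step left them, time stands still between calls to the robot, and variables do not carry over. Pictures are saved under pics/ and viewed, at most 10 in all, crops included, and the job is handed in when it is done.

Besides the shell and the picture viewer there is one more tool, called after "Call:" in YAML: its name, and indented under it one key for each argument. move_arm: Moves the arm, as the interface text tells. Shifts and turns lie within -1 to 1; 1 stands for 1000 mm of shift or 2 pi rad of turn. Its arguments: {"type":"object","properties":{"moves":{"type":"array"},"force":{"type":"number"}},"required":["moves"]}

```bash
ls; mkdir -p pics; python3 - <<'E'
from workcell import bot
import cv2,numpy as np
s=bot.observe();print({k:np.round(v,3).tolist() for k,v in s.items()})
for n in ["top","side"]:
    im=bot.grab_frame(n);cv2.imwrite(f"pics/{n}0.png",im[:,:,::-1])
    p=bot.camera_params(n);print(n,p)
E
```

```text
pics
{'clock': 0.0, 'qpos': [1.051, 0.522, -0.036, 1.6, 0.021, 1.021, -0.113], 'qd': [-0.001, -0.001, -0.001, 0.001, 0.0, 0.001, 0.001], 'joint_efforts': [-0.002, -92.711, 1.979, -36.994, 0.018, 0.008, -0.0], 'position': [0.272, -0.563, 0.231], 'tool_rot': [-3.14, 0.0, 0.45], 'force': [0.486, -0.19, 0.535], 'moment': [-0.008, 0.034, 0.054], 'finger_force': 0.0, 'grip_width': 0.086}
top {'vertical_fov': 46.86229126009854, 'cx': 325.2173259939927, 'cy': 238.0661679024822, 'R': array([[ 0.00906983, -0.99994863,  0.00452411],
       [-0.9895436 , -0.00962656, -0.14391246],
       [ 0.14394862, -0.00317154, -0.98958008]]), 't': array([-0.09562528,  0.55869691,  0.99637752])}
side {'vertical_fov': 57.87270686601294, 'cx': 322.2815993397596, 'cy': 239.28325994242823, 'R': array([[ 0.98194123, -0.18917584,  0.00197904],
       [-0.09708782, -0.51286978, -0.8529587 ],
       [ 0.16237417,  0.83736317, -0.52197466]]), 't': array([-0.54210465,  0.06568832,  0.86107877])}
```

View pics/top0.png

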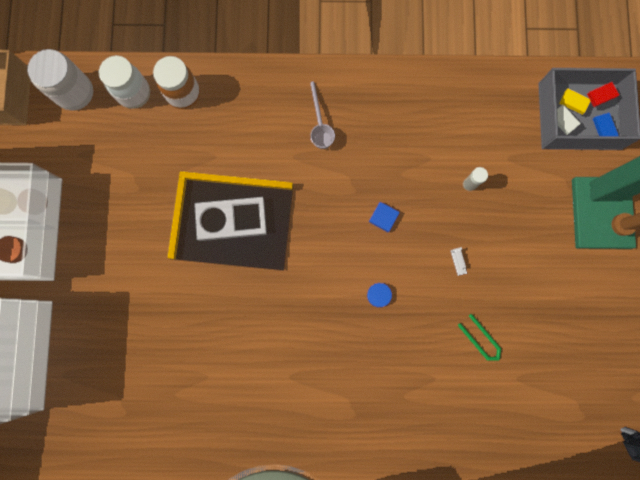

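View pics/side0.png

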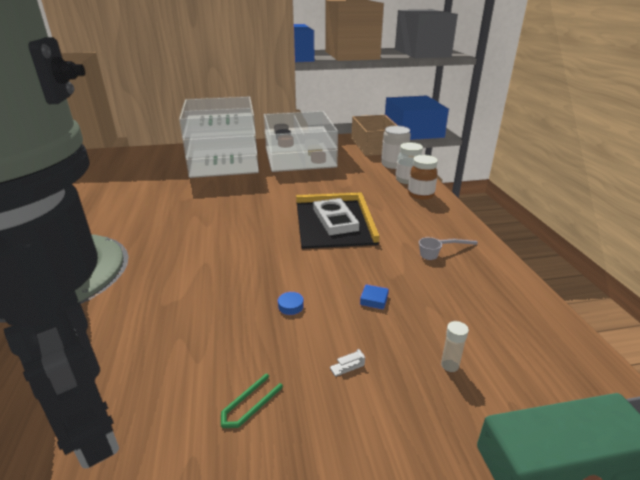

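The top view shows the bed at about cols 170–295, rows 172–270, with its fence corner at upper left (182,175). The die's round cavity is at (213,219), and the round blank is at (380,295). The side view agrees.

```bash
cat > h.py <<'E'
from workcell import bot
import cv2,numpy as np
from scipy.spatial.transform import Rotation as Ro
def K(p):
    f=240/np.tan(np.radians(p["vertical_fov"]/2)); return f
def ray(p,uv,z):
    uv=np.atleast_2d(uv).astype(float);f=K(p)
    d=np.c_[(uv[:,0]-p["cx"])/f,(uv[:,1]-p["cy"])/f,np.ones(len(uv))]@p["R"]
    c=-p["R"].T@p["t"]
    return (c+d*((z-c[2])/d[:,2])[:,None])
def proj(p,X):
    c=np.atleast_2d(X)@p["R"].T+p["t"];f=K(p)
    return c[:,:2]/c[:,2:]*f+[p["cx"],p["cy"]]
def blobs(m,amin=60):
    c,_=cv2.findContours(m.astype(np.uint8),cv2.RETR_EXTERNAL,cv2.CHAIN_APPROX_NONE)
    return sorted([k for k in c if cv2.contourArea(k)>amin],key=cv2.contourArea,reverse=True)
def blue(im):
    h=cv2.cvtColor(im,cv2.COLOR_RGB2HSV);return cv2.inRange(h,(100,120,50),(130,255,255))
def yellow(im):
    h=cv2.cvtColor(im,cv2.COLOR_RGB2HSV);return cv2.inRange(h,(20,180,100),(32,255,255))
def white(im):
    h=cv2.cvtColor(im,cv2.COLOR_RGB2HSV);return cv2.inRange(h,(0,0,140),(180,60,255))
def tool_delta(s,target,yaw=None):
    "world target TCP -> shift in tool axes (units of m)"
    R=Ro.from_euler('xyz',s["tool_rot"]).as_matrix();return R.T@(np.array(target)-s["position"])
E
python3 - <<'E'
from h import *
p=bot.camera_params("top");im=cv2.imread("pics/top0.png")[:,:,::-1].copy()
for c in blobs(blue(im)):
    m=cv2.moments(c);uv=(m['m10']/m['m00'],m['m01']/m['m00'])
    print("blue",np.round(uv,1),cv2.contourArea(c),ray(p,uv,.016).round(4), (ray(p,c[:,0],.016).max(0)-ray(p,c[:,0],.016).min(0)).round(3))
y=blobs(yellow(im))[0]
hull=ray(p,cv2.approxPolyDP(y,3,True)[:,0],.024);print("yellow",cv2.approxPolyDP(y,3,True)[:,0].tolist(),hull.round(4).tolist())
w=white(im);w[:160]=0;w[275:]=0;w[:,:170]=0;w[:,300:]=0
c=blobs(w)[0];r=cv2.minAreaRect(ray(p,c[:,0],.028)[:,:2].astype(np.float32));print("die",r,cv2.boxPoints(r).round(4).tolist())
ps=bot.camera_params("side");ims=cv2.imread("pics/side0.png")[:,:,::-1].copy()
for c in blobs(blue(ims)):
    m=cv2.moments(c);uv=(m['m10']/m['m00'],m['m01']/m['m00']);print("side blue",np.round(uv,1),ray(ps,uv,.011).round(4))
E
```

```text
blue [384.  216.5] 460.0 [[ 0.6062 -0.2035  0.016 ]] [0.055 0.054 0.   ]
blue [379.3 294.8] 411.5 [[ 0.4559 -0.1936  0.016 ]] [0.043 0.044 0.   ]
blue [604.9 125. ] 376.0 [[ 0.7949 -0.6424  0.016 ]] [0.046 0.048 0.   ]
yellow [[168, 257], [175, 256], [187, 178], [289, 189], [292, 183], [180, 171]] [[0.5229, 0.2065, 0.024], [0.5249, 0.1934, 0.024], [0.6766, 0.1776, 0.024], [0.6569, -0.0198, 0.024], [0.6688, -0.0253, 0.024], [0.6904, 0.1917, 0.024]]
die ((0.5986155271530151, 0.09173112362623215), (0.0712243840098381, 0.13048715889453888), 5.947014808654785) [[0.5564000010490417, 0.15289999544620514], [0.5699999928474426, 0.023099999874830246], [0.6407999992370605, 0.030500000342726707], [0.6273000240325928, 0.16030000150203705]]
side blue [418.5 115.6] [[1.1245 0.8859 0.011 ]]
side blue [303.4  43. ] [[0.993 3.124 0.011]]
side blue [373.9 296.3] [[ 0.6072 -0.2053  0.011 ]]
side blue [290.3 302.8] [[ 0.4569 -0.1953  0.011 ]]
```

Call:
move_arm:
  moves:
    - [[1,0.173,-0.161,0,0,0,0],[1,0.173,-0.161,0,0,0,0],[1,0.173,-0.161,0,0,0,0],[1,0.173,-0.161,0,0,0,0],[1,0.173,-0.161,0,0,0,0]]

```text
clock: 0.6
position: [0.3582, -0.3397, 0.2312]
tool_rot: [-3.141, -0.0, 0.452]
force: [0.5, -0.7, -0.7]
grip_width: 0.0854
finger_force: 0.0
```

Call:
move_arm:
  moves:
    - [[1,0.173,-0.161,0,0,0,0],[1,0.173,-0.161,0,0,0,0],[1,0.173,-0.161,0,0,0,0],[1,0.173,-0.161,0,0,0,0],[1,0.173,-0.161,0,0,0,0]]

```text
clock: 1.1
position: [0.4439, -0.1194, 0.2314]
tool_rot: [-3.141, -0.0, 0.452]
force: [-0.3, -0.2, -0.3]
grip_width: 0.0854
finger_force: 0.0
```

Call:
move_arm:
  moves:
    - [[1,0.173,-0.161,0,0,0,0.0877],[1,0.173,-0.161,0,0,0,0.0877],[1,0.173,-0.161,0,0,0,0.0877],[1,0.173,-0.161,0,0,0,0.0877],[1,0.173,-0.161,0,0,0,0.0877]]

```text
clock: 1.6
position: [0.5238, 0.0842, 0.2312]
tool_rot: [3.141, 0.0, -0.108]
force: [0.8, -0.3, -1.2]
grip_width: 0.0854
finger_force: 0.0
```

```bash
python3 - <<'E'
from h import *
s=bot.observe();print(s["clock"],s["position"],s["tool_rot"],s["qpos"],s["force"])
p=bot.camera_params("wrist");im=bot.grab_frame("wrist");cv2.imwrite("pics/w1.png",im[:,:,::-1]);print(p)
e=(-p["R"].T@p["t"]);print("cam",e)
E
```

```text
1.6 [0.52380519 0.08420453 0.23122438] [ 3.14099841e+00  1.59299466e-04 -1.07614840e-01] [-0.12012775  0.37723528 -0.19717354  1.84137205  0.09060523  0.93199124
 -2.03631471] [ 0.77150495 -0.26677952 -1.18288277]
{'vertical_fov': 60.42671188589845, 'cx': 319.9604736325766, 'cy': 241.12296631657657, 'R': array([[-1.06837910e-01, -9.94276446e-01,  1.00448305e-04],
       [-9.51478685e-01,  1.02268486e-01,  2.90223137e-01],
       [-2.88572301e-01,  3.09112589e-02, -9.56958996e-01]]), 't': array([0.14040366, 0.45260116, 0.52788503])}
cam [0.59797379 0.07699562 0.3737949 ]
```

View pics/w1.png

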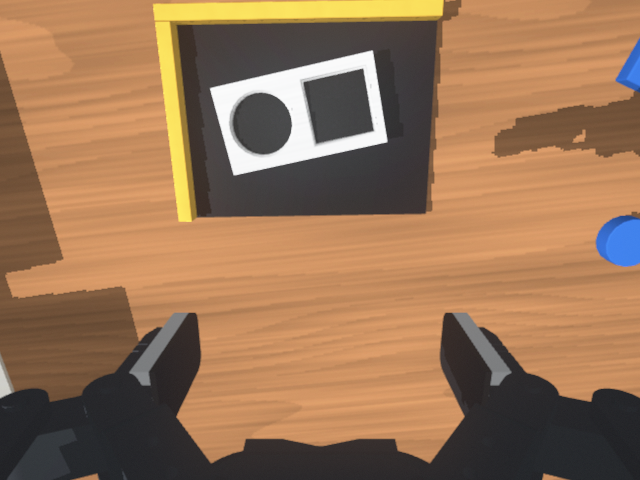

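The wrist view shows the fence inner corner at about (178,22), and the die at (210–387, 50–175) with its round cavity at (262,124). It is clear of both fences, and the blank is at (625,240).

```bash
cat >> h.py <<'E'
def ln(q):
    vx,vy,x,y=cv2.fitLine(q.astype(np.float32),cv2.DIST_HUBER,0,.001,.001).ravel();return np.array([x,y]),np.array([vx,vy])
def measure(im,p):
    "bed yaw, fence inner corner, die rect from a wrist picture taken along the bed's axes"
    hs=cv2.cvtColor(im,cv2.COLOR_RGB2HSV)
    Y=cv2.inRange(hs,(20,150,90),(35,255,255))
    c=blobs(Y)[0];m=np.zeros_like(Y);cv2.drawContours(m,[c],-1,255,-1)
    x,y,w,h=cv2.boundingRect(c);k=m[y:y+h,x:x+w]>0
    # far fence: lowest yellow pixel per column, right part
    cols=np.arange(int(x+w*.3),int(x+w*.9));low=np.array([max(np.where(m[:,q])[0]) for q in cols])
    A=ray(p,np.c_[cols,low+.5],.024)[:,:2]
    rows=np.arange(int(y+h*.3),int(y+h*.9));rt=np.array([max(np.where(m[q])[0]) for q in rows])
    B=ray(p,np.c_[rt+.5,rows],.024)[:,:2]
    B0=ray(p,np.c_[rt+.5,rows],.008)[:,:2]
    A0=ray(p,np.c_[cols,low+.5],.008)[:,:2]
    W=cv2.inRange(hs,(0,0,150),(180,50,255));W[:y]=0;W[y+h:]=0;W[:,:x]=0;W[:,x+w:]=0
    d=blobs(W)[0];D=ray(p,d[:,0],.028)[:,:2]
    r=cv2.minAreaRect(D.astype(np.float32))
    return A,B,A0,B0,r,W
E
python3 - <<'E'
from h import *
p=bot.camera_params("wrist");im=cv2.imread("pics/w1.png")[:,:,::-1].copy()
A,B,A0,B0,r,W=measure(im,p)
for n,(a,b) in {"z24":(A,B),"z8":(A0,B0)}.items():
    pa,va=ln(a);pb,vb=ln(b)
    t=np.linalg.solve(np.c_[va,-vb],pb-pa);c=pa+va*t[0]
    va*=np.sign(va[1]);vb*=np.sign(vb[0])
    print(n,"corner",c.round(4),"yaw",np.degrees(np.arctan2(-va[0],va[1])).round(2),np.degrees(np.arctan2(vb[1],vb[0])).round(2))
b=cv2.boxPoints(r);print(r,b.round(4).tolist())
c=blobs(blue(im));print([cv2.boundingRect(k) for k in c])
E
```

```text
z24 corner [0.6781 0.1907] yaw -4.88 -4.71
z8 corner [0.6816 0.1955] yaw -4.88 -4.71
((0.6023726463317871, 0.10364052653312683), (0.07053932547569275, 0.1305694431066513), 6.405738830566406) [[0.5600000023841858, 0.16459999978542328], [0.5745999813079834, 0.03480000048875809], [0.6446999907493591, 0.04270000010728836], [0.6301000118255615, 0.17249999940395355]]
[(596, 216, 44, 50), (616, 39, 24, 53)]
```

```bash
cat >> h.py <<'E'
def report(name):
    s=bot.observe();p=bot.camera_params("wrist");im=bot.grab_frame("wrist");cv2.imwrite(f"pics/{name}.png",im[:,:,::-1])
    print(s["clock"],s["position"].round(4),s["tool_rot"].round(4),s["force"].round(1))
    A,B,A0,B0,r,W=measure(im,p)
    pa,va=ln(A);pb,vb=ln(B);t=np.linalg.solve(np.c_[va,-vb],pb-pa);c=pa+va*t[0]
    va*=np.sign(va[1]);vb*=np.sign(vb[0])
    print("corner",c.round(4),"yaw",np.degrees(np.arctan2(-va[0],va[1])).round(2),np.degrees(np.arctan2(vb[1],vb[0])).round(2))
    b=cv2.boxPoints(r);print(r,b.round(4).tolist());return im,p,c,r,W
E
python3 -c "
from h import *
report('w2')"
```

```text
1.65 [0.5256 0.0934 0.2312] [-3.1376e+00 -7.0000e-04 -9.9800e-02] [-4.9 11.2 -1.4]
corner [0.6768 0.1797] yaw -5.29 -5.17
((0.6004821062088013, 0.09294319897890091), (0.07050073146820068, 0.13048574328422546), 5.948757648468018) [[0.5587000250816345, 0.1542000025510788], [0.5722000002861023, 0.024399999529123306], [0.642300009727478, 0.031700000166893005], [0.6287999749183655, 0.1615000069141388]]
```

Call:
move_arm:
  moves:
    - [[1,0,0,0,0,0,0],[1,0,0,0,0,0,0],[1,0,0,0,0,0,0]]

```text
clock: 2.0
position: [0.5234, 0.0818, 0.2313]
tool_rot: [3.141, 0.0, -0.103]
force: [0.0, 1.0, 0.7]
grip_width: 0.0851
finger_force: 0.0
```

```bash
python3 -c "
from h import *
report('w3')"
```

```text
2.0 [0.5234 0.0818 0.2313] [ 3.1412e+00  1.0000e-04 -1.0290e-01] [0.  1.  0.7]
corner [0.6766 0.1792] yaw -5.22 -5.14
((0.6004664897918701, 0.09295240044593811), (0.070479616522789, 0.13048748672008514), 5.938520908355713) [[0.5587000250816345, 0.1542000025510788], [0.5722000002861023, 0.024399999529123306], [0.642300009727478, 0.031700000166893005], [0.6287999749183655, 0.1615000069141388]]
```

Call:
move_arm:
  moves:
    - [[1,0,-0.015,0.19,0,0,-0.0014],[1,0,-0.015,0.19,0,0,-0.0014],[1,0,-0.015,0.19,0,0,-0.0014],[1,0,-0.015,0.19,0,0,-0.0014],[1,0,-0.015,0.19,0,0,-0.0014]]

```text
clock: 2.55
position: [0.5223, 0.0971, 0.0373]
tool_rot: [3.139, 0.007, -0.093]
force: [0.2, 0.2, 0.9]
grip_width: 0.0853
finger_force: 0.0
```

Call:
move_arm:
  moves:
    - [[1,0,0,0.015,0,0,0],[1,0,0,0.03,0,0,0],[1,0,0,0.037,0,0,0],[1,0,0,0.037,0,0,0],[1,0,0,0.037,0,0,0]]

```text
clock: 3.05
position: [0.5255, 0.0979, 0.0051]
tool_rot: [-3.141, -0.001, -0.093]
force: [-0.1, 0.3, 0.7]
grip_width: 0.0854
finger_force: 0.0
```

Call:
move_arm:
  moves:
    - [[1,0.006,0,0.001,0,0,0],[1,0.012,0,0.001,0,0,0],[1,0.018,0,0.001,0,0,0],[1,0.023,0,0.001,0,0,0],[1,0.028,0,0.001,0,0,0]]

```text
clock: 3.55
position: [0.5531, 0.0955, 0.0033]
tool_rot: [-3.142, 0.001, -0.092]
force: [-3.3, 1.6, 0.6]
grip_width: 0.0851
finger_force: 1.3
```

Call:
move_arm:
  moves:
    - [[1,0.005,0,0,0,0,0],[1,0.01,0,0,0,0,0],[1,0.015,0,0,0,0,0],[1,0.02,0,0,0,0,0],[1,0.025,0,0,0,0,0]]

```text
clock: 4.05
position: [0.578, 0.0928, 0.0032]
tool_rot: [3.141, 0.0, -0.093]
force: [-4.5, 0.0, 2.9]
grip_width: 0.0854
finger_force: 2.0
```

```bash
python3 -c "
from h import *
print(bot.observe()['force'],bot.observe()['position'])
im=bot.grab_frame('top');p=bot.camera_params('top');cv2.imwrite('pics/t2.png',im[140:300,130:330,::-1].repeat(3,0).repeat(3,1))
im=bot.grab_frame('wrist');cv2.imwrite('pics/w4.png',im[:,:,::-1])
"
```

```text
[-4.45560676  0.02878628  2.85100494] [0.57804954 0.09283072 0.00324669]
```

View pics/w4.png

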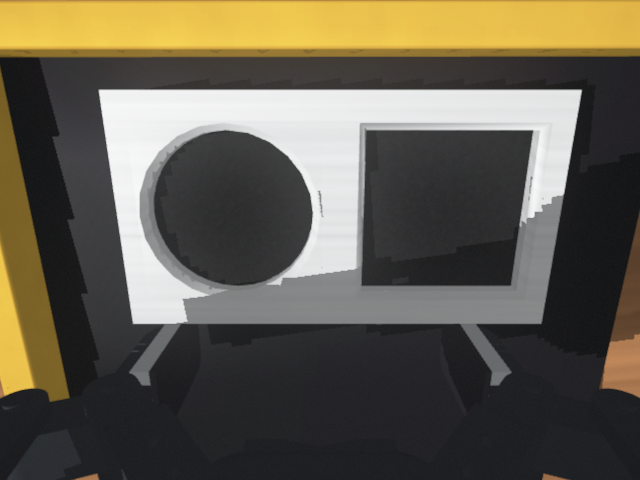

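The die is square against both fingers. Its far edge (row 90) is about 9 mm short of the far fence (row 57), and there is a gap on the left. I'll creep on in +x.

Call:
move_arm:
  moves:
    - [[1,0.003,0,0,0,0,0],[1,0.006,0,0,0,0,0],[1,0.008,0,0,0,0,0],[1,0.009,0,0,0,0,0],[1,0.01,0,0,0,0,0]]

```text
clock: 4.65
position: [0.5878, 0.0922, 0.0033]
tool_rot: [3.142, 0.0, -0.092]
force: [-3.5, -0.0, 1.3]
grip_width: 0.0854
finger_force: 1.9
```

Call:
move_arm:
  moves:
    - [[1,0.001,0,0,0,0,0],[1,0.002,0,0,0,0,0],[1,0.002,0,0,0,0,0]]

```text
clock: 4.95
position: [0.5896, 0.092, 0.0033]
tool_rot: [3.141, 0.001, -0.092]
force: [-4.3, 0.0, 0.7]
grip_width: 0.0853
finger_force: 2.4
```

Call:
move_arm:
  moves:
    - [[1,0.001,0,0,0,0,0],[1,0.001,0,0,0,0,0]]

```text
clock: 5.15
position: [0.5896, 0.092, 0.0032]
tool_rot: [3.141, 0.002, -0.092]
force: [-10.9, 0.9, 6.4]
grip_width: 0.0856
finger_force: 5.6
```

```bash
python3 -c "
from h import *
print(bot.observe()['force'],bot.observe()['position'])
im=bot.grab_frame('wrist');cv2.imwrite('pics/w5.png',im[:,:,::-1])
W=white(im)
hs=cv2.cvtColor(im,cv2.COLOR_RGB2HSV);Y=cv2.inRange(hs,(15,120,60),(35,255,255))
for c in (150,300,330,550): print(c,'yellow low',np.where(Y[:200,c])[0].max(),'die top',np.where(W[:,c])[0].min())
"
```

```text
[-10.90094112   0.89205304   6.44908694] [0.58964984 0.09197492 0.0031738 ]
150 yellow low 89 die top 90
300 yellow low 89 die top 90
330 yellow low 89 die top 90
550 yellow low 88 die top 90
```

Call:
move_arm:
  moves:
    - [[1,-0.015,0,0,0,0,0],[1,-0.015,0,-0.04,0,0,0],[0,-0.015,0,-0.09,0,0,0],[0,0,0.03,-0.14,0,0,0],[0,0,0.06,-0.18,0,0,0]]

```text
clock: 5.7
position: [0.5867, 0.0381, 0.1777]
tool_rot: [-3.141, -0.003, -0.091]
force: [1.2, 0.1, -0.9]
grip_width: 0.0442
finger_force: 0.0
```

Call:
move_arm:
  moves:
    - [[0,-0.03,0.032,-0.01,0,0,0],[0,-0.03,0.032,-0.01,0,0,0],[0,-0.03,0.032,-0.01,0,0,0],[0,-0.03,0.032,-0.01,0,0,0]]

```text
clock: 6.1
position: [0.5531, 0.0095, 0.1852]
tool_rot: [-3.141, -0.001, -0.092]
force: [0.3, -0.3, -1.3]
grip_width: 0.0
finger_force: 0.0
```

```bash
python3 -c "
from h import *
report('w6');print(bot.observe()['grip_width'])
"
```

```text
6.1 [0.5531 0.0095 0.1852] [-3.1411e+00 -5.0000e-04 -9.1800e-02] [ 0.3 -0.3 -1.3]
corner [0.683  0.1744] yaw -6.46 -5.11
((0.6353071331977844, 0.08302677422761917), (0.1309291422367096, 0.06982223689556122), 84.7613754272461) [[0.5946000218391418, 0.020999999716877937], [0.6640999913215637, 0.014600000344216824], [0.6759999990463257, 0.14499999582767487], [0.6065000295639038, 0.15139999985694885]]
-0.000166395005181243
```

Call:
move_arm:
  moves:
    - [[0,0.075,0.014,0.02,0,0,0],[0,0.075,0.014,0.06,0,0,0],[0,0.075,0.014,0.11,0,0,0],[0,0.075,0.014,0.15,0,0,0],[0,0.075,0.014,0.165,0,0,0]]

```text
clock: 6.65
position: [0.6236, -0.0111, 0.0153]
tool_rot: [3.141, 0.006, -0.091]
force: [0.1, 0.0, 0.6]
grip_width: -0.0001
finger_force: 0.0
```

Call:
move_arm:
  moves:
    - [[0,0,0,0.006,0,0,0],[0,0,-0.004,0.006,0,0,0],[0,0,-0.009,0.006,0,0,0],[0,0,-0.014,0.006,0,0,0],[0,0,-0.019,0.006,0,0,0]]

```text
clock: 7.15
position: [0.6285, 0.007, 0.0157]
tool_rot: [3.141, -0.002, -0.092]
force: [-1.3, -5.8, 4.6]
grip_width: 0.0
finger_force: 2.9
```

```bash
python3 -c "
from h import *
print(bot.observe()['force'],bot.observe()['position'])
im=bot.grab_frame('wrist');cv2.imwrite('pics/w7.png',im[:,:,::-1])
"
```

```text
[-1.26026917 -5.78378742  4.6460591 ] [0.62849716 0.00704469 0.01572804]
```

View pics/w7.png

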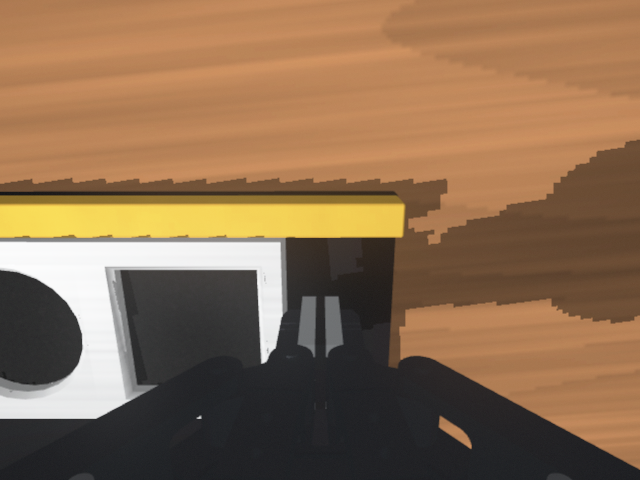

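The fingers touch the die's −y face (col ~285), and the die is flush along the far fence (row 238). I'll carry on in +y.

Call:
move_arm:
  moves:
    - [[0,0,-0.005,0,0,0,0],[0,0,-0.01,0,0,0,0],[0,0,-0.015,0,0,0,0],[0,0,-0.02,0,0,0,0],[0,0,-0.023,0,0,0,0]]

```text
clock: 7.7
position: [0.6302, 0.0295, 0.0149]
tool_rot: [3.141, -0.001, -0.093]
force: [-0.6, -6.9, 4.8]
grip_width: -0.0
finger_force: 3.1
```

Call:
move_arm:
  moves:
    - [[0,0,-0.002,0,0,0,0],[0,0,-0.004,0,0,0,0],[0,0,-0.004,0,0,0,0]]

```text
clock: 8.0
position: [0.6305, 0.0335, 0.0147]
tool_rot: [3.141, -0.001, -0.093]
force: [-0.5, -3.6, 4.0]
grip_width: 0.0001
finger_force: 2.0
```

```bash
python3 -c "
from h import *
im=bot.grab_frame('top');p=bot.camera_params('top');cv2.imwrite('pics/t3.png',cv2.resize(im[140:300,130:330,::-1],None,fx=4,fy=3.75))
"
```

```text
(no output)
```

View pics/t3.png

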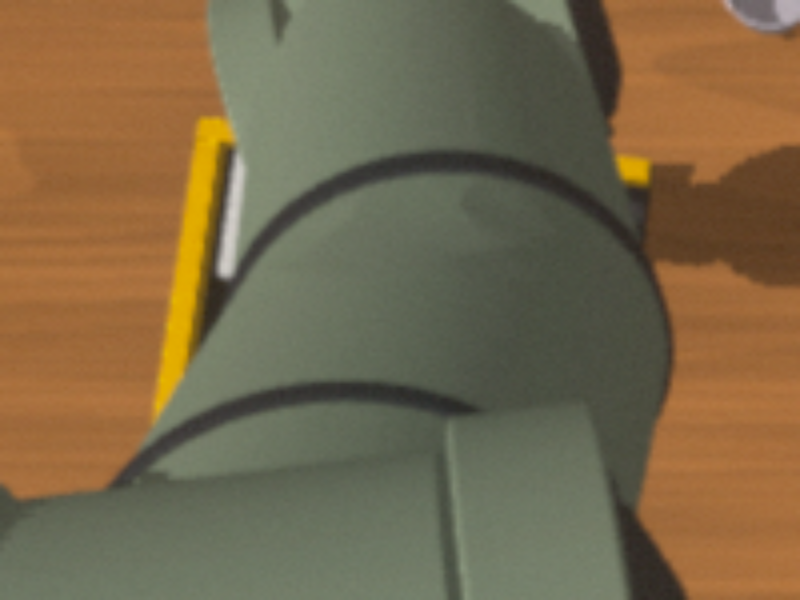

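The arm hides most of the top view. The die's left edge (col ~225) still has a gap of a few mm to the left fence (col ~215).

Call:
move_arm:
  moves:
    - [[0,0,-0.001,0,0,0,0],[0,0,-0.002,0,0,0,0],[0,0,-0.003,0,0,0,0],[0,0,-0.003,0,0,0,0]]

```text
clock: 8.45
position: [0.6306, 0.0364, 0.0145]
tool_rot: [3.141, -0.0, -0.093]
force: [0.7, -4.6, 4.5]
grip_width: 0.0
finger_force: 2.5
```

Call:
move_arm:
  moves:
    - [[0,0,-0.001,0,0,0,0],[0,0,-0.001,0,0,0,0]]

```text
clock: 8.65
position: [0.6306, 0.0374, 0.0145]
tool_rot: [3.141, -0.0, -0.093]
force: [0.4, -5.6, 3.3]
grip_width: -0.0001
finger_force: 2.5
```

Call:
move_arm:
  moves:
    - [[0,0,-0.001,0,0,0,0],[0,0,-0.001,0,0,0,0]]

```text
clock: 8.85
position: [0.6307, 0.0384, 0.0145]
tool_rot: [3.141, -0.0, -0.093]
force: [-0.2, -4.3, 3.4]
grip_width: -0.0002
finger_force: 2.4
```

Call:
move_arm:
  moves:
    - [[0,0,-0.001,0,0,0,0],[0,0,-0.002,0,0,0,0],[0,0,-0.002,0,0,0,0]]

```text
clock: 9.15
position: [0.6309, 0.0405, 0.0144]
tool_rot: [3.141, -0.0, -0.093]
force: [-0.4, -4.8, 3.3]
grip_width: -0.0002
finger_force: 2.3
```

Call:
move_arm:
  moves:
    - [[0,0,-0.001,0,0,0,0],[0,0,-0.0015,0,0,0,0],[0,0,-0.0015,0,0,0,0]]

```text
clock: 9.45
position: [0.631, 0.042, 0.0144]
tool_rot: [3.141, -0.0, -0.093]
force: [-1.2, -5.4, 4.1]
grip_width: 0.0002
finger_force: 2.4
```

Call:
move_arm:
  moves:
    - [[0,0,-0.001,0,0,0,0],[0,0,-0.0015,0,0,0,0],[0,0,-0.0015,0,0,0,0]]

```text
clock: 9.75
position: [0.6311, 0.043, 0.0144]
tool_rot: [3.141, -0.0, -0.093]
force: [-0.5, -7.1, 4.4]
grip_width: 0.0003
finger_force: 3.6
```

Call:
move_arm:
  moves:
    - [[0,0,-0.001,0,0,0,0],[0,0,-0.0015,0,0,0,0],[0,0,-0.0015,0,0,0,0]]

```text
clock: 10.05
position: [0.6311, 0.0431, 0.0144]
tool_rot: [3.139, 0.0, -0.094]
force: [-1.7, -13.8, 5.5]
grip_width: -0.0001
finger_force: 6.5
```

```bash
python3 -c "
from h import *
im=bot.grab_frame('top');p=bot.camera_params('top');cv2.imwrite('pics/t4.png',cv2.resize(im[140:300,130:330,::-1],None,fx=4,fy=3.75))
print(im[190,170:196].tolist());print(im[198,170:196].tolist())
"
```

```text
[[150, 100, 57], [150, 99, 57], [152, 102, 60], [151, 103, 60], [152, 101, 59], [152, 104, 57], [178, 127, 52], [216, 160, 13], [226, 171, 0], [226, 172, 0], [226, 173, 0], [215, 167, 20], [181, 156, 82], [137, 141, 112], [130, 139, 115], [133, 141, 119], [130, 139, 117], [130, 138, 113], [129, 136, 115], [130, 139, 117], [133, 139, 118], [129, 138, 115], [129, 136, 114], [130, 139, 117], [125, 133, 113], [120, 128, 108]]
[[156, 105, 60], [156, 105, 58], [157, 106, 60], [158, 106, 62], [158, 108, 59], [182, 129, 50], [221, 166, 18], [225, 172, 0], [226, 172, 0], [225, 171, 0], [217, 168, 38], [180, 155, 82], [135, 140, 112], [130, 140, 115], [131, 141, 118], [134, 143, 121], [129, 136, 115], [111, 118, 98], [84, 84, 77], [66, 61, 58], [64, 60, 59], [64, 62, 61], [66, 62, 60], [72, 71, 66], [87, 91, 77], [110, 116, 99]]
```

Contact with the left fence: the force doubled with no travel. Now I'll back off, lift and check.

Call:
move_arm:
  moves:
    - [[0,0,0.012,0,0,0,0],[0,0,0.012,-0.04,0,0,0],[0,-0.02,0.0,-0.09,0,0,0],[0,-0.05,-0.03,-0.14,0,0,0],[0.76,-0.09,-0.05,-0.18,0,0,0]]

```text
clock: 10.6
position: [0.5633, 0.0918, 0.175]
tool_rot: [-3.14, -0.001, -0.093]
force: [1.0, 2.1, 0.6]
grip_width: 0.0133
finger_force: 0.0
```

Call:
move_arm:
  moves:
    - [[0.76,-0.01,0,-0.03,0,0,0],[0.76,-0.01,0,-0.03,0,0,0],[0.76,-0.01,0,-0.03,0,0,0],[0.76,-0.01,0,-0.03,0,0,0]]

```text
clock: 11.0
position: [0.5535, 0.0913, 0.2023]
tool_rot: [3.141, 0.001, -0.093]
force: [0.2, 0.7, -0.9]
grip_width: 0.0649
finger_force: 0.0
```

```bash
python3 -c "
from h import *
report('w8');print(bot.observe()['qpos'].round(2))
"
```

```text
11.0 [0.5535 0.0913 0.2023] [ 3.1414e+00  1.3000e-03 -9.2900e-02] [ 0.2  0.7 -0.9]
corner [0.663  0.0225] yaw -12.25 87.73
((0.6619656682014465, 0.11950381100177765), (0.13038921356201172, 0.023190151900053024), 84.70866394042969) [[0.6444000005722046, 0.05570000037550926], [0.6675000190734863, 0.05350000038743019], [0.6794999837875366, 0.1834000051021576], [0.6564000248908997, 0.18549999594688416]]
[-0.13  0.46 -0.19  1.79  0.11  0.9  -2.03]
```

View pics/w8.png

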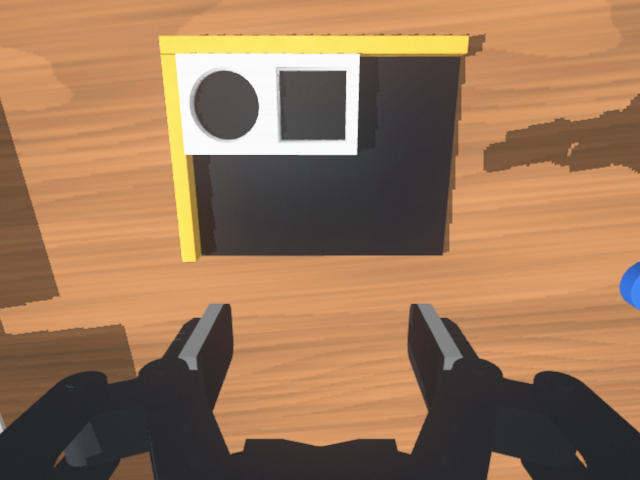

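The die sits flush in the corner: far edge at row 54 along the fence, left edge against the left fence (col 178). The round cavity is centred at (225,105).

```bash
cat >> h.py <<'E'
def cavity(im,p,box):
    x0,x1,y0,y1=box
    hs=cv2.cvtColor(im,cv2.COLOR_RGB2HSV);W=cv2.inRange(hs,(0,0,120),(180,60,255))
    m=np.zeros_like(W);m[y0:y1,x0:x1]=W[y0:y1,x0:x1]
    c=blobs(m)[0];r=cv2.minAreaRect(ray(p,c[:,0],.028)[:,:2].astype(np.float32));b=cv2.boxPoints(r)
    print("die",r,b.round(4).tolist())
    return r
E
python3 - <<'E'
from h import *
p=bot.camera_params("wrist");im=cv2.imread("pics/w8.png")[:,:,::-1].copy()
r=cavity(im,p,(150,480,30,260))
c=np.array(r[0]);a=np.radians(r[2]-90 if r[2]>45 else r[2]);ey=np.array([-np.sin(a),np.cos(a)])
print("yaw",a,"cav",c+.032*ey)
h=cv2.cvtColor(im,cv2.COLOR_RGB2HSV)
d=np.zeros((480,640),np.uint8);d[64:145,184:268]=(im[64:145,184:268].max(2)<110)
k=blobs(d)[0];(e)=cv2.fitEllipse(k);print(e,ray(p,e[0],.028),ray(p,e[0],.014))
# all four edges of fence vs die
Y=cv2.inRange(h,(18,130,80),(36,255,255))
for q in (190,220,260,300,350): print(q,np.where(Y[:100,q])[0].max(), im[50:60,q].max(1).tolist())
E
```

```text
die ((0.6385326385498047, 0.12159314751625061), (0.1305868923664093, 0.06993018090724945), 84.705322265625) [[0.5976999998092651, 0.05979999899864197], [0.6672999858856201, 0.05339999869465828], [0.6794000267982483, 0.1834000051021576], [0.6097000241279602, 0.18979999423027039]]
yaw -0.0924095592968775 cav [0.64148554 0.15345661]
((225.93582153320312, 104.70408630371094), (61.96381759643555, 68.15237426757812), 157.17926025390625) [[0.64177432 0.15274851 0.028     ]] [[0.64238409 0.15574022 0.014     ]]
190 52 [253, 253, 245, 226, 252, 251, 251, 251, 252, 252]
220 52 [253, 253, 252, 251, 252, 251, 251, 251, 252, 252]
260 52 [253, 254, 253, 251, 252, 252, 251, 252, 252, 252]
300 52 [253, 253, 250, 235, 248, 252, 252, 252, 252, 252]
350 52 [253, 253, 252, 246, 248, 252, 251, 252, 252, 252]
```

Call:
move_arm:
  moves:
    - [[0.76,-0.035,0.147,0,0,0,0],[0.76,-0.035,0.147,0,0,0,0],[0.76,-0.035,0.147,0,0,0,0],[0.76,-0.07,0.22,0.05,0,0,0],[0.76,-0.07,0.25,0.08,0,0,0]]

```text
clock: 11.55
position: [0.4694, -0.1258, 0.1455]
tool_rot: [3.141, -0.001, -0.094]
force: [2.2, -0.9, -0.4]
grip_width: 0.0652
finger_force: 0.0
```

```bash
python3 -c "
from h import *
im=bot.grab_frame('top');p=bot.camera_params('top');cv2.imwrite('pics/t5.png',cv2.resize(im[140:300,130:330,::-1],None,fx=4,fy=3.75))
cavity(im,p,(178,285,180,265))
y=blobs(yellow(im))[0];q=cv2.approxPolyDP(y,3,True)[:,0];print(q.tolist(),ray(p,q,.024).round(4).tolist())
d=np.zeros((480,640),np.uint8);d[140:300,178:240]=(im[140:300,178:240].max(2)<110)
"
```

```text
die ((0.6354092955589294, 0.12011800706386566), (0.1302049309015274, 0.07119737565517426), 84.6595230102539) [[0.5939000248908997, 0.05860000103712082], [0.6647999882698059, 0.052000001072883606], [0.6769000291824341, 0.18160000443458557], [0.6060000061988831, 0.1882999986410141]]
[[168, 257], [174, 258], [184, 176], [290, 189], [292, 183], [180, 171]] [[0.5229, 0.2065, 0.024], [0.5211, 0.1951, 0.024], [0.6805, 0.1835, 0.024], [0.6569, -0.0217, 0.024], [0.6688, -0.0253, 0.024], [0.6904, 0.1917, 0.024]]
```

Call:
move_arm:
  moves:
    - [[0.76,0,0.043,0,0,0,0],[0.76,0,0.043,0,0,0,0],[0.76,0,0.043,0,0,0,0],[0.76,0,0.043,0,0,0,0]]

```text
clock: 12.0
position: [0.4667, -0.166, 0.1456]
tool_rot: [-3.141, 0.001, -0.092]
force: [0.2, 0.5, 0.7]
grip_width: 0.065
finger_force: 0.0
```

```bash
cat >> h.py <<'E'
def disc(name,z=.016):
    s=bot.observe();p=bot.camera_params("wrist");im=bot.grab_frame("wrist");cv2.imwrite(f"pics/{name}.png",im[:,:,::-1])
    print(s["clock"],s["position"].round(4),s["tool_rot"].round(4))
    hs=cv2.cvtColor(im,cv2.COLOR_RGB2HSV);m=cv2.inRange(hs,(100,120,50),(130,255,255))
    for k in blobs(m,800)[:3]:
        top=cv2.inRange(hs,(100,120,int(np.percentile(hs[:,:,2][m>0],50))-25),(130,255,255))
        c,R=cv2.minEnclosingCircle(k.astype(np.float32));X=ray(p,k[:,0],z)
        print("blob",cv2.boundingRect(k),c,"mean",((X.max(0)+X.min(0))/2).round(4),"size",(X.max(0)-X.min(0)).round(4),"axis pred",tool_delta(s,[*((X.max(0)+X.min(0))/2)[:2],s["position"][2]]).round(4))
E
python3 -c "
from h import *
disc('w9')"
```

```text
12.0 [ 0.4667 -0.166   0.1456] [-3.141e+00  8.000e-04 -9.190e-02]
blob (329, 203, 65, 66) (360.6029968261719, 235.768798828125) mean [ 0.4596 -0.1927  0.016 ] size [0.047  0.0444 0.    ] axis pred [-0.0046  0.0273 -0.    ]
blob (315, 0, 84, 46) (356.6891784667969, 8.121622085571289) mean [ 0.5922 -0.1988  0.016 ] size [0.0272 0.0491 0.    ] axis pred [ 1.28e-01  2.12e-02 -1.00e-04]
```

View pics/w9.png

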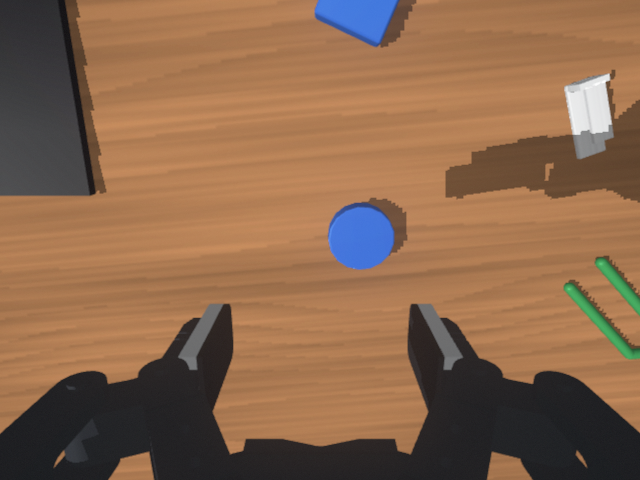

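The blank is clear at (361,236), 47 × 44 mm measured on its top plane. The wrist and top cameras agree on the blank-to-cavity vector within 1 mm. I'll descend onto it and grip.

Call:
move_arm:
  moves:
    - [[0.76,-0.0046,0.0273,0.02,0,0,0],[0.76,-0.0046,0.0273,0.06,0,0,0],[0.76,-0.0046,0.0273,0.1,0,0,0],[0.76,-0.0046,0.0273,0.12,0,0,0],[0.76,-0.0046,0.0273,0.12,0,0,0]]

```text
clock: 12.55
position: [0.4584, -0.1919, 0.0239]
tool_rot: [-3.14, 0.004, -0.091]
force: [0.3, 0.1, 1.0]
grip_width: 0.0645
finger_force: 0.0
```

Call:
move_arm:
  moves:
    - [[0.76,0,0,0.012,0,0,0],[0.76,0,0,0.0205,0,0,0],[0.76,0,0,0.0205,0,0,0],[0.76,0,0,0.0205,0,0,0]]

```text
clock: 12.95
position: [0.4598, -0.1935, 0.006]
tool_rot: [3.141, -0.001, -0.092]
force: [0.3, -0.1, 0.0]
grip_width: 0.0653
finger_force: 0.0
```

Call:
move_arm:
  force: 25
  moves:
    - [[0.4,0,0,0,0,0,0],[0.4,0,0,0,0,0,0],[0.4,0,0,0,0,0,0],[0.4,0,0,0,0,0,0],[0.4,0,0,0,0,0,0]]

```text
clock: 13.45
position: [0.4598, -0.1936, 0.0063]
tool_rot: [3.141, -0.001, -0.093]
force: [-2.2, 0.0, 8.7]
grip_width: 0.0445
finger_force: 24.2
```

```bash
python3 -c "
from h import *
disc('w10')"
```

```text
13.45 [ 0.4598 -0.1936  0.0063] [ 3.1414e+00 -8.0000e-04 -9.2600e-02]
blob (259, 265, 123, 125) (320.0883483886719, 327.8749084472656) mean [ 0.4607 -0.1927  0.016 ] size [0.0498 0.0448 0.    ] axis pred [ 0.0009 -0.001   0.    ]
```

View pics/w10.png

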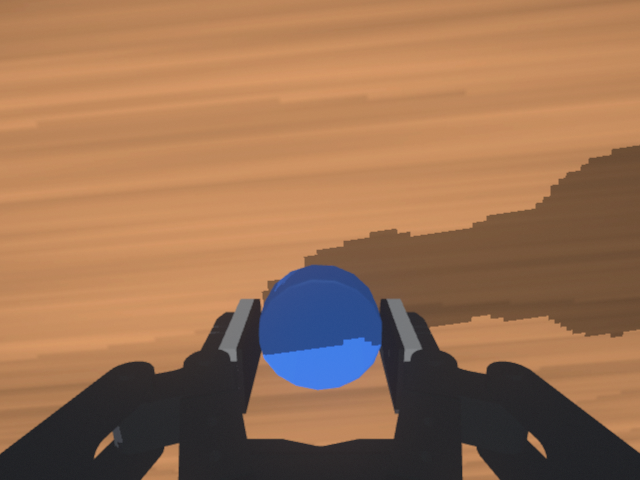

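The blank is held centred between the pads at (320,328). Now a lift and then the carry.

Call:
move_arm:
  moves:
    - [[0.4,0,0,-0.01,0,0,0],[0.4,0,0,-0.03,0,0,0],[0.4,0,0,-0.06,0,0,0],[0.4,0,0,-0.09,0,0,0],[0.4,0,0,-0.1,0,0,0]]

```text
clock: 14.0
position: [0.4605, -0.1939, 0.1089]
tool_rot: [3.141, -0.004, -0.093]
force: [0.3, 0.1, -1.2]
grip_width: 0.0451
finger_force: 25.8
```

Call:
move_arm:
  moves:
    - [[0.4,0.01,-0.025,0,0,0,0],[0.4,0.025,-0.06,0,0,0,0],[0.4,0.04,-0.1,0,0,0,0],[0.4,0.055,-0.14,0,0,0,0],[0.4,0.07,-0.18,0,0,0,0]]

```text
clock: 14.5
position: [0.5463, -0.0191, 0.1059]
tool_rot: [3.142, -0.0, -0.093]
force: [0.9, -0.9, -0.5]
grip_width: 0.0442
finger_force: 25.8
```

Call:
move_arm:
  moves:
    - [[0.4,0.02,-0.04,0,0,0,0],[0.4,0.04,-0.08,0,0,0,0],[0.4,0.06,-0.12,0,0,0,0],[0.4,0.075,-0.155,0,0,0,0],[0.4,0.079,-0.1816,0,0,0,0]]

```text
clock: 15.0
position: [0.6422, 0.1554, 0.1056]
tool_rot: [-3.141, -0.0, -0.091]
force: [-0.7, -1.0, -0.4]
grip_width: 0.0443
finger_force: 25.8
```

Call:
move_arm:
  moves:
    - [[0.4,0,0,0,0,0,0],[0.4,0,0,0,0,0,0]]

```text
clock: 15.2
position: [0.6409, 0.153, 0.1055]
tool_rot: [3.141, 0.001, -0.092]
force: [0.2, -0.5, -0.3]
grip_width: 0.0443
finger_force: 25.8
```

```bash
python3 -c "
from h import *
s=bot.observe()
p=bot.camera_params('wrist');im=bot.grab_frame('wrist');cv2.imwrite('pics/w11.png',im[:,:,::-1])
print(tool_delta(s,[.6417,.1526,.028]),s['position'],s['tool_rot'])
cavity(im,p,(1,639,1,479))
"
```

```text
[0.00092227 0.00024066 0.07745913] [0.64085206 0.15295424 0.10545954] [ 3.14114640e+00  5.87300907e-04 -9.15601090e-02]
die ((0.6222144365310669, 0.1231626570224762), (0.1303604692220688, 0.10469096899032593), 84.78001403808594) [[0.5641999840736389, 0.06300000101327896], [0.66839998960495, 0.05350000038743019], [0.6802999973297119, 0.18330000340938568], [0.5759999752044678, 0.19280000030994415]]
```

View pics/w11.png

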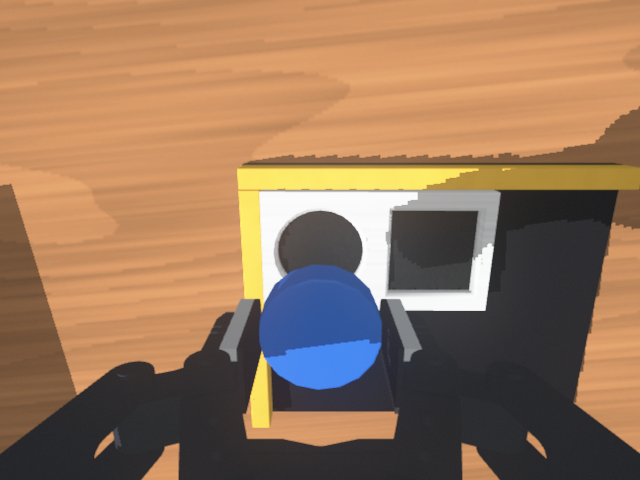

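The blank is still level in the grip at (320,328), above the die, and the cavity is directly ahead in line at (320,247). I'll lower it slowly.

Call:
move_arm:
  moves:
    - [[0.4,0.001,0,0.025,0,0,0],[0.4,0.001,0,0.045,0,0,0],[0.4,0.001,0,0.06,0,0,0],[0.4,0.001,0,0.065,0,0,0],[0.4,0.001,0,0.065,0,0,0]]

```text
clock: 15.75
position: [0.6421, 0.1522, 0.0403]
tool_rot: [3.141, 0.001, -0.093]
force: [0.4, 0.4, -0.5]
grip_width: 0.0444
finger_force: 25.8
```

Call:
move_arm:
  moves:
    - [[0.4,0,0,0.002,0,0,0],[0.4,0,0,0.004,0,0,0],[0.4,0,0,0.006,0,0,0],[0.4,0,0,0.006,0,0,0]]

```text
clock: 16.15
position: [0.6422, 0.1528, 0.0346]
tool_rot: [-3.142, -0.0, -0.092]
force: [-0.4, -1.1, 0.4]
grip_width: 0.0444
finger_force: 25.8
```

Call:
move_arm:
  moves:
    - [[0.4,0,0,0.001,0,0,0],[0.4,0,0,0.002,0,0,0],[0.4,0,0,0.003,0,0,0],[0.4,0,0,0.003,0,0,0]]

```text
clock: 16.55
position: [0.6422, 0.1527, 0.0315]
tool_rot: [3.142, 0.0, -0.092]
force: [0.7, 0.3, -0.4]
grip_width: 0.0446
finger_force: 25.8
```

Call:
move_arm:
  moves:
    - [[0.4,0,0,0.001,0,0,0],[0.4,0,0,0.002,0,0,0],[0.4,0,0,0.002,0,0,0]]

```text
clock: 16.85
position: [0.6422, 0.1528, 0.0295]
tool_rot: [3.142, 0.0, -0.093]
force: [0.1, 0.8, -0.0]
grip_width: 0.0446
finger_force: 25.8
```

Call:
move_arm:
  moves:
    - [[0.4,0,0,0.001,0,0,0],[0.4,0,0,0.001,0,0,0]]

```text
clock: 17.05
position: [0.6423, 0.1528, 0.0286]
tool_rot: [-3.142, -0.0, -0.092]
force: [0.3, 0.1, -0.5]
grip_width: 0.0443
finger_force: 25.9
```

Call:
move_arm:
  moves:
    - [[0.4,0,0,0.0005,0,0,0],[0.4,0,0,0.0005,0,0,0]]

```text
clock: 17.25
position: [0.6423, 0.1527, 0.0285]
tool_rot: [-3.142, -0.0, -0.093]
force: [-2.3, -0.3, 5.6]
grip_width: 0.0447
finger_force: 26.4
```

Contact came at z = 0.0285 m, where the cavity floor was predicted. Time to release.

Call:
move_arm:
  moves:
    - [[0.65,0,0,0,0,0,0],[0.65,0,0,0,0,0,0],[0.65,0,0,0,0,0,0],[0.65,0,0,0,0,0,0]]

```text
clock: 17.65
position: [0.6422, 0.1528, 0.028]
tool_rot: [3.142, 0.0, -0.092]
force: [-0.5, -0.9, 0.5]
grip_width: 0.0555
finger_force: 0.0
```

Call:
move_arm:
  moves:
    - [[0.65,0,0,-0.005,0,0,0],[0.65,0,0,-0.02,0,0,0],[0.65,0,0,-0.06,0,0,0],[0.65,-0.03,0.01,-0.1,0,0,0],[0.65,-0.07,0.02,-0.14,0,0,0]]

```text
clock: 18.15
position: [0.5765, 0.14, 0.1648]
tool_rot: [-3.141, -0.002, -0.093]
force: [0.5, 0.2, 0.6]
grip_width: 0.0557
finger_force: 0.0
```

Call:
move_arm:
  moves:
    - [[0.65,-0.02,0.04,-0.03,0,0,0],[0.65,-0.02,0.04,-0.03,0,0,0],[0.65,-0.02,0.04,-0.03,0,0,0],[0.65,-0.02,0.04,-0.03,0,0,0],[0.65,-0.02,0.04,-0.03,0,0,0]]

```text
clock: 18.65
position: [0.5531, 0.1031, 0.1916]
tool_rot: [-3.142, 0.001, -0.092]
force: [0.1, 0.4, -1.0]
grip_width: 0.056
finger_force: 0.0
```

```bash
python3 - <<'E'
from h import *
s=bot.observe();p=bot.camera_params('wrist');im=bot.grab_frame('wrist');cv2.imwrite('pics/w12.png',im[:,:,::-1])
print(s["position"],s["clock"])
hs=cv2.cvtColor(im,cv2.COLOR_RGB2HSV);m=blue(im)
for k in blobs(m,500):
    e=cv2.fitEllipse(k);
    for z in (.038,.044):
        X=ray(p,k[:,0],z);print(cv2.boundingRect(k),z,((X.max(0)+X.min(0))/2).round(4),(X.max(0)-X.min(0)).round(4))
Y=cv2.inRange(hs,(18,130,80),(36,255,255));c=blobs(Y)[0];x,y,w,h=cv2.boundingRect(c);print("yellow",x,y,w,h)
r=cavity(im,p,(x,x+w,y,y+h))
for q in (.1,.3,.5): 
    i=int(x+20+w*q);print(i,"yellow low",np.where(Y[:y+h//2,i])[0].max())
t=bot.grab_frame("top");pt=bot.camera_params("top");cv2.imwrite("pics/t6.png",t[:,:,::-1])
for k in blobs(blue(t),200):
    X=ray(pt,k[:,0],.038);print("top",cv2.boundingRect(k),((X.max(0)+X.min(0))/2).round(4),(X.max(0)-X.min(0)).round(4))
sd=bot.grab_frame("side");ps=bot.camera_params("side");cv2.imwrite("pics/s6.png",sd[:,:,::-1])
for k in blobs(blue(sd),60):
    print("side",cv2.boundingRect(k))
R=np.array([.638,.152]);a=np.linspace(0,2*np.pi,60)
for z in (.028,.038): 
    q=proj(ps,np.c_[R[0]+.023*np.cos(a),R[1]+.023*np.sin(a),z+0*a]);print("side pred",z,q.min(0),q.max(0))
E
```

```text
[0.55313191 0.10306369 0.19156863] 18.65
(204, 69, 67, 70) 0.038 [0.6403 0.1528 0.038 ] [0.0448 0.0457 0.    ]
(204, 69, 67, 70) 0.044 [0.6401 0.1517 0.044 ] [0.0439 0.0448 0.    ]
yellow 170 30 322 235
die ((0.6384556293487549, 0.12170439958572388), (0.1308043897151947, 0.07037779688835144), 84.39183807373047) [[0.597000002861023, 0.060100000351667404], [0.6671000123023987, 0.053199999034404755], [0.6798999905586243, 0.1834000051021576], [0.6097999811172485, 0.19020000100135803]]
222 yellow low 47
286 yellow low 47
351 yellow low 47
top (370, 203, 29, 28) [ 0.6023 -0.2011  0.038 ] [0.0517 0.053  0.    ]
top (593, 113, 26, 23) [ 0.7889 -0.6316  0.038 ] [0.0447 0.0466 0.    ]
side (386, 96, 62, 43)
side (361, 285, 26, 23)
side (337, 193, 17, 10)
side pred 0.028 [335.45645753 195.71307964] [353.993126   203.94538297]
side pred 0.038 [335.52851594 192.11313491] [354.15559481 200.25216211]
```

```bash
python3 -c "
from workcell import bot
print(bot.job_done())"
```

```text
the job is handed in; nothing more can be done
None
```

The job is handed in at about 19 s of the 58 s allowed: the die was pushed square and flush into the fence corner, then the round blank was lowered into the round cavity and released, with the final camera measurements matching a seated blank; none of the other loose things was handled.

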